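# Check two trolley brake levers on their bench stands

### The job

Check the two hand brake levers on the bench stands using only the outside of the fingers: gently press the longer lever in toward its grip until it comes up against its stop short of the grip, keep it there about a second, and let it spring fully out again. Then press the shorter lever in to its stop in the same way and finish while still holding it there, so that the gap can be measured. Pinch and lift nothing, do not reach behind the levers or touch the grips, press only one lever at a time, and leave the things lying about where they are.

Things in the scene. Friction and masses are not known exactly. Their poses are not given: they have to be found in the camera images.
- lever_long (a joint): Swing of the longer lever (155 mm from pivot to tip), rad: 0 = sprung fully out, 0.35 = in against its stop, parallel to the grip and 18 mm short of it. Pressing turns it counter-clockwise seen from above about a vertical axis. A spring returns it to 0: at the press point about 2 N starts it and 5.5 N holds it at the stop, where the force then rises steeply.
- lever_long_press (a point): Press point on the longer lever: mid-height of its outer face (away from the grip), 125 mm from the pivot, 130 mm above the table; moves with the lever. Blade 10 mm thick, 16 mm high, bare aluminium, with an 18 mm ball at the tip and a 3 mm rib on the inner face (not to be touched). Axes: x the press direction at that instant (level, toward the grip), y along the blade from tip to pivot, z up.
- lever_long_pivot (a point): Pivot of the longer lever, 130 mm above the table, 42 mm in front of the bar's axis. Its axes are those of the stand: x points squarely from lever to bar, y along the bar away from the grip's free end, z up.
- stand_long: Fixed bench stand of the longer lever, 151 mm high, on the left or right: base plate 100 x 95 x 10 mm and post holding a level 22 mm bar 130 mm up. Origin on the table below the bar. Along the bar (y): post at +78 mm, lever pivot at +35 (and x = -42), black grip from +15 to -130. The lever is on the -x side (toward the robot), tip toward -y. Below the lever is only the table.
- grip_long: Black rubber grip on that bar, 32 mm in diameter, 145 mm long, free-ended; origin on the bar's axis, 130 mm up, level with y = 0 of the stand. Not to be touched.
- lever_short (a joint): Swing of the shorter lever (100 mm from pivot to tip), rad: 0 = sprung fully out, 0.35 = in against its stop, parallel to the grip and 18 mm short of it. Pressing turns it counter-clockwise seen from above about a vertical axis. A spring returns it to 0: at the press point about 2 N starts it and 5.5 N holds it at the stop, where the force then rises steeply.
- lever_short_press (a point): Press point on the shorter lever: mid-height of its outer face (away from the grip), 75 mm from the pivot, 130 mm above the table; moves with the lever. Blade 10 mm thick, 16 mm high, bare aluminium, with an 18 mm ball at the tip and a 3 mm rib on the inner face (not to be touched). Axes: x the press direction at that instant (level, toward the grip), y along the blade from tip to pivot, z up.
- lever_short_pivot (a point): Pivot of the shorter lever, 130 mm above the table, 42 mm in front of the bar's axis. Its axes are those of the stand: x points squarely from lever to bar, y along the bar away from the grip's free end, z up.
- stand_short: Fixed bench stand of the shorter lever, 151 mm high, on the left or right: base plate 100 x 95 x 10 mm and post holding a level 22 mm bar 130 mm up. Origin on the table below the bar. Along the bar (y): post at +78 mm, lever pivot at +35 (and x = -42), black grip from +15 to -130. The lever is on the -x side (toward the robot), tip toward -y. Below the lever is only the table.
- grip_short: Black rubber grip on that bar, 32 mm in diameter, 145 mm long, free-ended; origin on the bar's axis, 130 mm up, level with y = 0 of the stand. Not to be touched.
- polish_tin: Round shoe polish tin, 73 mm across, 22 mm high, loose on the table; origin under its centre. Bystander.
- felt_block: Wooden polishing block with a grey felt sole, 45 x 85 x 40 mm high, loose on the table; origin under its centre, long axis y. Bystander.
- spool: Wooden thread spool standing on end, 44 mm across, 50 mm high, loose; origin under its centre. Bystander.

How it is judged:
By the outcome, as a careful person would: the job done as asked, in the order asked, and still so for the second after the job is handed in, while the arm keeps its last pose, push and grip.
It also fails if it takes over 48 s, if anything falls off the work surface, if the arm or the gripper's body presses on something with over 40 N, if the wrist force passes 120 N, or if a joint passes its speed limit or range.

### The arm

A 7-joint arm with a two-finger parallel gripper is mounted at the origin on a cart in front of the work surface, level with it; the furniture and walls round the work are solid. World frame = base frame: x ahead of the robot, y to its left, z up, the work surface at z = 0. Lengths are in m, angles in rad, forces in N, time in s.
With the tool pointing down it reaches from about 0.35 to 0.9 m from the base axis. Payload 8.1 kg.
Tool frame: the origin (TCP) lies at the centre of the arm's flange, where the gripper is bolted on; the fingertips stand 178 mm ahead of it and the grasp point (between the pads) lies 159 mm ahead of it; z points along the fingers, y is the direction in which the jaws open and shut (so a half turn about z gives the same grasp; the last joint's range is limited). The gripper opens to 92 mm and grips with 3 to 60 N. Pads are 19 mm wide; open, the fingers measure 130 mm over their backs; the gripper's body (75 mm by 190 mm) begins 47 mm behind the grasp point.
Start: joints at [1.034, 0.434, 0.025, 1.573, -0.012, 1.134, -0.075], TCP at [0.263, -0.567, 0.405] pointing down, gripper open.
Joint ranges: [-2.62, 2.62], [-0.44, 2.09], [-1.27, 1.32], [0.08, 2.57], [-1.32, 4.46], [0.12, 2], [-2.74, 2.74]. Speed limits (rad/s): [2.22, 2.22, 3.01, 3.01, 3.14, 3.14, 3.14].

### API

Orientations are given as a rotation vector (axis times angle).
In Python, from cell import arm gives the robot as it stands. The module is installed in compiled form; this text tells all that it offers.
- The arm moves only by the tool move_arm, never from a script. Its argument "steps" is a list of rows, each a list of 4 numbers: the shift along the tool's x, y, z in mm, then the turn about the tool's z in rad. In form: [[x, y, z, twist], ...]. A call has 1 to 20 rows; each row is the pose to reach, as a shift and turn from the pose commanded when the call began, along the tool's axes at that moment; what a row does not reach only later rows make up. A row lasts 1/8 s, in which the tool goes at most 62.5 mm and 10.7 degrees, less where a joint would pass 70% of its speed; a pose out of reach is approached as far as the arm can. A call with a gripper value outside its range is refused whole. "grip" is the finger opening in mm, from 0 to 91.8, set as the call begins (left out, the last holds). The fingers move at their own pace and stop on an object; "grip_force" is the grip in N (left out, the last holds). Time passes only in rows, so rows that repeat a pose let the fingers close. It gives the time, the measured TCP pose, the force and the opening at its end, in the units of the state.
- arm.observe(): the state, without advancing time (a new reading comes with each control period).
- arm.get_image(name): name is "side" or "top"; returns the picture (400x640x3 uint8, red, green, blue); there is no depth.
- arm.camera_info(name): a dict with "mtx" (3x3 intrinsics, pixels), "pose" (4x4, takes a point from camera to world coordinates). Camera axes: x right, y down, z forward; pixel columns grow to the right and rows downward; lengths in m; the calibration is good to about 2 mm. A picture is of the moment at which its call begins. camera_info takes no time and is no camera call.
- arm.sign_off(): hands the job in, once; it reports no verdict.
The state is a dict: "clock": time; "joints": joint angles; "dq": joint speeds; "joint_efforts": joint torques, N m; "position": TCP position; "ee_rot": TCP orientation; "force": force on the tool from outside, world axes, zero at the start; "ft_torque": the same for the moment, N m; "width": opening from 0.0 (shut) to 1.0 (fully open).
Only numpy, scipy, OpenCV 4.12 (cv2) and the standard library are available. Lean on these libraries where they do the work, as an engineer would, in place of code of your own. Each camera call takes 0.05 s, during which the arm holds its last target.

## Working session

There is one attempt and no reset: what is moved stays moved. The work goes in short steps, Python scripts to look and compute and a tool call to move; the robot and the scene stay as the last step left them, time stands still between calls to the robot, and variables do not carry over. Pictures are saved under pics/ and viewed, and the job is handed in when it is done.

Besides the shell and the picture viewer there is one more tool, called after ">>>" as name(argument=value, ...) on one line, values as JSON. move_arm: Moves the arm, as the interface text tells. Its arguments: {"type":"object","properties":{"steps":{"type":"array"},"grip":{"type":"number"},"grip_force":{"type":"number"}},"required":["steps"]}

```bash
mkdir -p pics
python3 - <<'E'
from cell import arm
import cv2
for n in("side","top"):
    im=arm.get_image(n); cv2.imwrite(f"pics/{n}0.png",im[:,:,::-1]); i=arm.camera_info(n); print(n,i["mtx"].round(1).tolist(),i["pose"].round(4).tolist())
s=arm.observe()
for k,v in s.items(): print(k,v)
E
```

```text
side [[447.9, 0.0, 310.2], [0.0, 447.9, 206.7], [0.0, 0.0, 1.0]] [[0.9547, -0.1577, 0.2524, 0.199], [-0.297, -0.452, 0.8411, -1.1375], [-0.0186, -0.8779, -0.4784, 0.75], [0.0, 0.0, 0.0, 1.0]]
top [[455.5, 0.0, 316.1], [0.0, 455.5, 197.9], [0.0, 0.0, 1.0]] [[0.0238, -0.9824, 0.1852, 0.2463], [-0.9997, -0.0241, 0.0002, -0.0641], [0.0043, -0.1852, -0.9827, 1.6245], [0.0, 0.0, 0.0, 1.0]]
clock 0.1
joints [ 1.03442714  0.43515699  0.02495349  1.574012   -0.01158987  1.13401111
 -0.07509205]
dq [-0.00114173 -0.00105134  0.00179127 -0.0029133   0.00120993  0.00148794
  0.00107776]
joint_efforts [ 4.53304019e-03 -6.69128966e+01  9.88457836e-01 -3.15150082e+01
 -6.04498526e-02  3.73585860e-02  5.06770834e-05]
position [ 0.26257432 -0.56693391  0.40401848]
ee_rot [-3.06666392e+00 -6.75678203e-01  6.87491998e-04]
force [0.63817141 0.28148959 0.73487466]
ft_torque [0.06987483 0.04714498 0.02717505]
width 0.9971557232961543
```

View pics/top0.png

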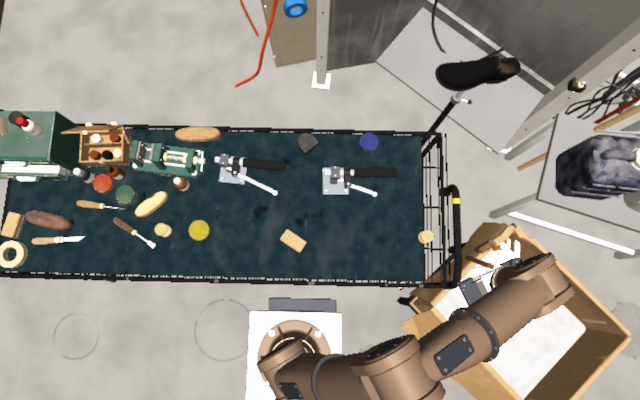

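View pics/side0.png

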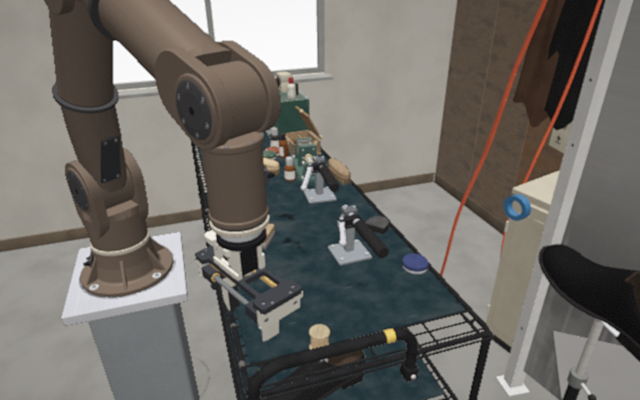

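The top view shows the longer lever on the left stand (tip near 275,192) and the shorter on the right (tip near 375,193). I'll enlarge both.

Run:
```python
import cv2
im=cv2.imread("pics/top0.png")
cv2.imwrite("pics/cropA.png",cv2.resize(im[140:210,205:300],None,fx=8,fy=8,interpolation=cv2.INTER_CUBIC))
cv2.imwrite("pics/cropB.png",cv2.resize(im[150:210,310:405],None,fx=8,fy=8,interpolation=cv2.INTER_CUBIC))
```

```text
(no output)
```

View pics/cropA.png

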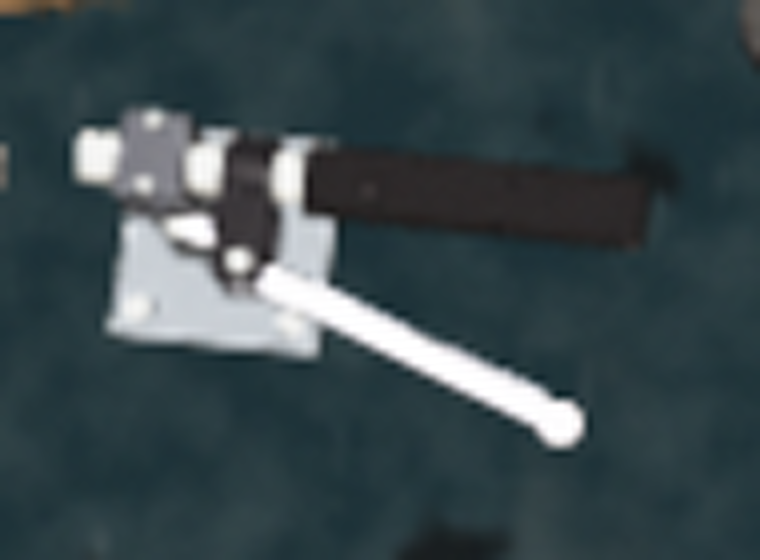

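View pics/cropB.png

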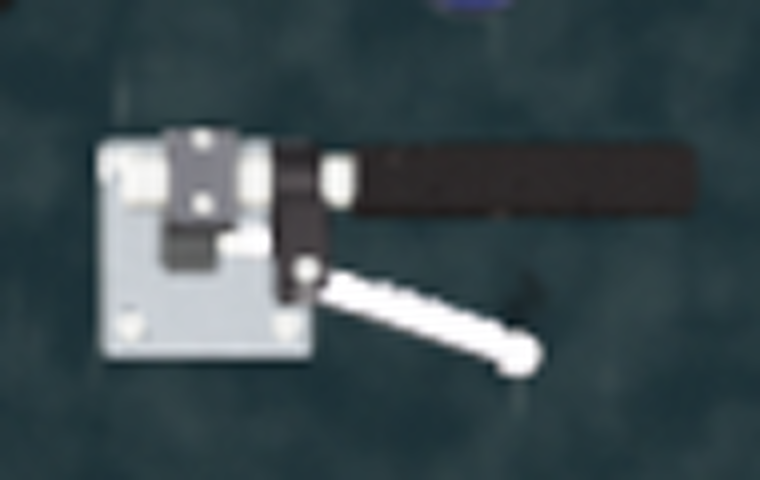

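```bash
cat > h.py <<'E'
import numpy as np
from cell import arm
def w(n,uv,z):
    i=arm.camera_info(n);K=i["mtx"];P=i["pose"]
    d=P[:3,:3]@np.linalg.solve(K,[uv[0],uv[1],1]);t=(z-P[2,3])/d[2];return P[:3,3]+t*d
def px(n,p):
    i=arm.camera_info(n);K=i["mtx"];P=i["pose"]
    c=P[:3,:3].T@(np.asarray(p)-P[:3,3]);q=K@c;return q[:2]/q[2]
E
python3 - <<'E'
from h import *
for nm,o,piv,tip,g1,g2,L in(("long",(205,140),(239,259),(559,423),(308,180),(648,212),.155),("short",(310,150),(307,268),(518,354),(357,178),(695,180),.1)):
    f=lambda p,z:w("top",((p[0]+.5)/8-.5+o[0],(p[1]+.5)/8-.5+o[1]),z)
    a,b,c,d=f(piv,.14),f(tip,.13),f(g1,.13),f(g2,.13)
    print(nm,"piv",a.round(4),"tip",b.round(4),"grip",c.round(4),d.round(4))
    print(" L",np.linalg.norm((b-a)[:2]),"gripL",np.linalg.norm((d-c)[:2]))
    la=np.arctan2(*(b-a)[[1,0]]);ga=np.arctan2(*(d-c)[[1,0]]);print(" lever dir",la,"grip dir",ga,"diff",ga-la)
    u=(c-d)[:2];u/=np.linalg.norm(u); xs=np.array([u[1],-u[0]]); 
    print(" stand yaw",np.arctan2(xs[1],xs[0]),"piv in stand: y from g1", (a-c)[:2]@u,"x",(a-c)[:2]@xs)
print(w("top",(293,240),.04),w("top",(426,236),.05),w("top",(199,230),.02),w("top",(369,141),.02))
s=arm.observe()
from scipy.spatial.transform import Rotation as R
print(R.from_rotvec(s["ee_rot"]).as_matrix().round(3))
E
```

```text
long piv [0.608  0.2117 0.14  ] tip [0.5432 0.0759 0.13  ] grip [0.6455 0.1863 0.13  ] [0.6351 0.042  0.13  ]
 L 0.15044256041468926 gripL 0.14472818380944344
 lever dir -2.0154240237481797 grip dir -1.6425993022297631 diff 0.3728247215184166
 stand yaw -0.07180297543486659 piv in stand: y from g1 0.02260620215200826 x -0.03924791677140116
short piv [ 0.5792 -0.1689  0.14  ] tip [ 0.5468 -0.2583  0.13  ] grip [ 0.6208 -0.1903  0.13  ] [ 0.6235 -0.333   0.13  ]
 L 0.0950611490176442 gripL 0.1427429662167348
 lever dir -1.9187252472245906 grip dir -1.5520688659914152 diff 0.36665638123317534
 stand yaw 0.01872746080348145 piv in stand: y from g1 0.022166312575710723 x -0.04125135775334997
[0.39409171 0.01291983 0.04      ] [ 0.41815541 -0.44793099  0.05      ] [0.42326181 0.34707026 0.02      ] [ 0.76620322 -0.2530643   0.02      ]
[[ 0.907  0.42  -0.001]
 [ 0.42  -0.907  0.001]
 [-0.    -0.001 -1.   ]]
```

```bash
cat >> h.py <<'E'
from scipy.spatial.transform import Rotation as R
LV={"long":((.6065,.2105),-.072,.125),"short":((.579,-.170),.019,.073)}
def tgt(nm,th,back,z):
    """axis pos with pushing finger back (closed) 'back' m clear of lever's outer face; lever angle th"""
    p,s,r=LV[nm];e=-np.pi/2+s-.35+th;n=e+np.pi/2
    q=np.array(p)+r*np.array([np.cos(e),np.sin(e)])-(.005+.019+back)*np.array([np.cos(n),np.sin(n)])
    return np.array([q[0],q[1],z]),n
def row(T,s=None):
    s=s or arm.observe();M=R.from_rotvec(s["ee_rot"]).as_matrix()
    y=np.arctan2(M[1,1],M[0,1]);tw=-((T[1]-y+np.pi)%(2*np.pi)-np.pi)
    return (M.T@(T[0]-s["position"])*1000).round(1).tolist()+[round(float(tw),3)]
E
python3 - <<'E'
from h import *
T=tgt("long",0,.035,.40);print(T,row(T))
E
```

```text
(array([0.50147775, 0.12063161, 0.4       ]), -0.42200000000000015) [505.7, -523.5, 4.7, -0.715]
```

>>> move_arm(steps=[[25,-26,0,-0.035],[51,-52,0,-0.07],[76,-78,0,-0.105],[101,-105,0,-0.14],[127,-131,0,-0.18],[152,-157,0,-0.215],[177,-183,0,-0.25],[202,-209,0,-0.285],[228,-235,0,-0.32],[253,-262,0,-0.36],[278,-288,0,-0.395],[304,-314,0,-0.43],[329,-340,0,-0.465],[354,-366,0,-0.5],[379,-392,0,-0.535],[405,-419,0,-0.57],[430,-445,0,-0.61],[455,-471,0,-0.645],[480,-497,0,-0.68],[506,-523,0,-0.715]], grip=0, grip_force=40)

```text
clock: 2.6
position: [0.5022, 0.121, 0.4044]
ee_rot: [-2.637, -1.708, 0.001]
force: [-0.5, -0.3, -0.8]
width: 0.003
```

Run:
```python
from h import *
import cv2
s=arm.observe();print(s["clock"],s["position"],s["width"],s["force"],s["joints"].round(2),row(tgt("long",0,.035,.40)),row(tgt("long",0,.035,.290)))
for n in("side","top"): cv2.imwrite(f"pics/{n}1.png",arm.get_image(n)[:,:,::-1])
```

```text
2.6 [0.50221432 0.12104318 0.40444724] 0.003484858544771104 [-0.52907765 -0.28587141 -0.77519643] [ 0.06  0.31 -0.51  1.8   0.17  1.07 -0.93] [-0.7, -0.5, 4.4, 0.001] [-0.6, -0.5, 114.4, 0.001]
```

View pics/top1.png

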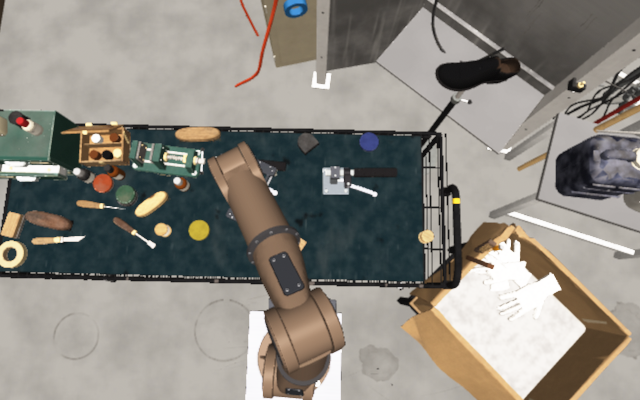

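View pics/side1.png

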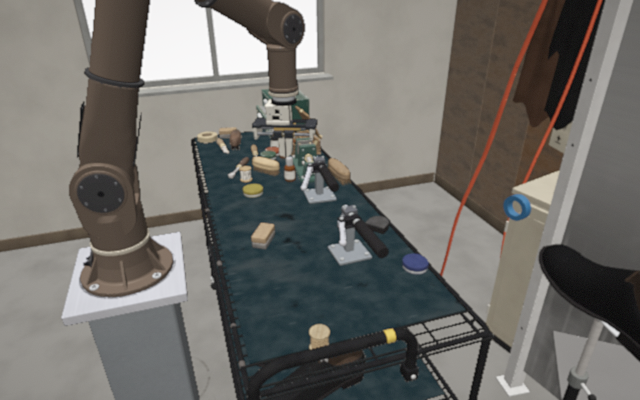

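The fingers are shut above the approach point, next to the left stand. The side view still shows both levers, so I use it to check the model.

Run:
```python
from h import *
import cv2
im=cv2.imread("pics/side0.png")
for nm,L in(("long",.15),("short",.095)):
    p,s,r=LV[nm];e=-np.pi/2+s-.35
    P=np.array([*p,.13]);c=px("side",P)
    pts=[P,P+L*np.array([np.cos(e),np.sin(e),0]),P+np.array([np.cos(s),np.sin(s),0])*.042+np.array([np.sin(s),-np.cos(s),0])*.165]
    x0,y0=(c-[40,40]).astype(int)
    big=cv2.resize(im[y0:y0+90,x0:x0+100],None,fx=7,fy=6.6*7/6.6,interpolation=cv2.INTER_CUBIC)
    for q in pts: cv2.circle(big,tuple(int(v) for v in ((px("side",q)-[x0,y0]+.5)*7-.5)),4,(0,0,255),-1)
    cv2.imwrite(f"pics/chk_{nm}.png",big[:600])
```

```text
(no output)
```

View pics/chk_long.png

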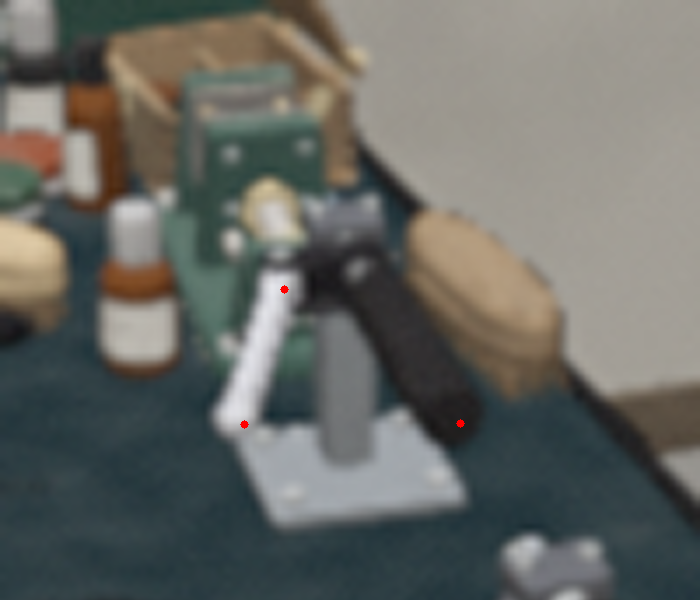

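View pics/chk_short.png

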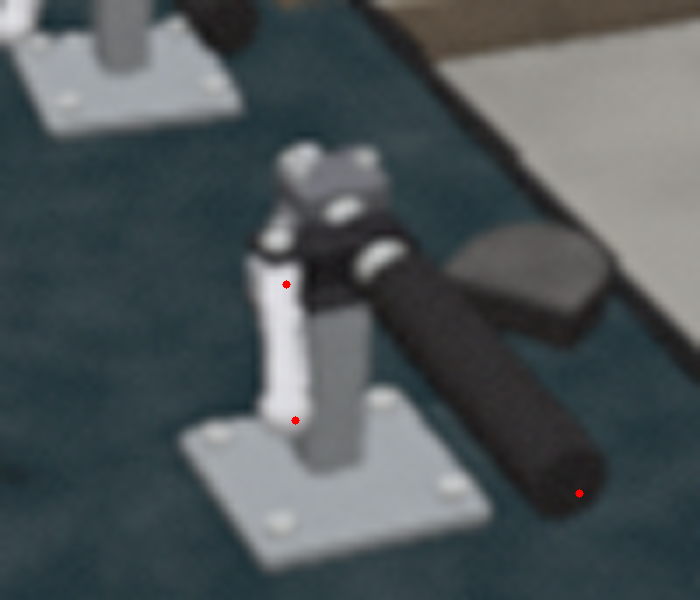

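Side-view projections of pivot, tip and grip agree with the picture within about 1.5 px (~3–4 mm). Descending beside the long lever.

>>> move_arm(steps=[[0,0,25,0],[0,0,50,0],[0,0,75,0],[0,0,100,0],[0,0,114,0],[0,0,114,0],[0,0,114,0]])

```text
clock: 3.58
position: [0.5023, 0.1202, 0.2915]
ee_rot: [2.637, 1.706, 0.002]
force: [-0.9, 0.6, -0.1]
width: 0.003
```

Run:
```python
from h import *
import cv2
s=arm.observe();print(s["clock"],s["position"],s["force"])
for b in(.01,0): print(row(tgt("long",0,b,.290)))
im=arm.get_image("side")[:,:,::-1]
cv2.imwrite("pics/side2.png",cv2.resize(im[90:200,230:380],None,fx=5,fy=5,interpolation=cv2.INTER_CUBIC))
```

```text
3.575 [0.50232613 0.12017685 0.29148659] [-0.93994249  0.55149027 -0.12768212]
[0.1, 24.0, 1.5, -0.0]
[0.1, 34.0, 1.5, -0.0]
```

View pics/side2.png

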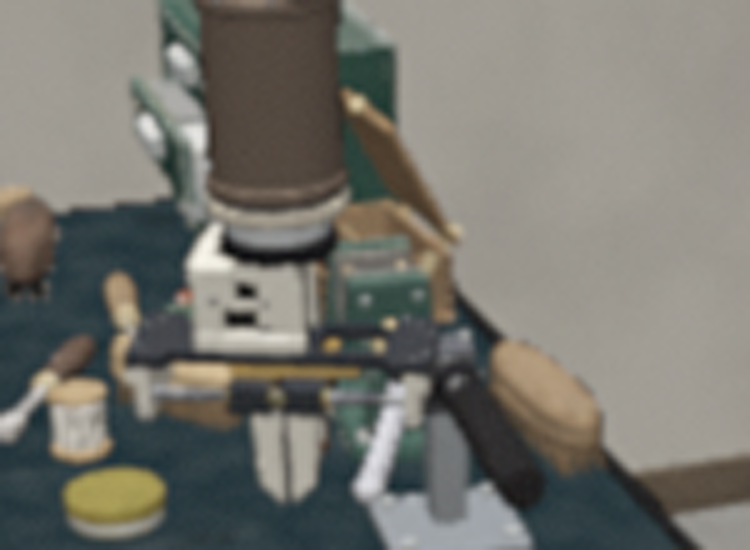

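Run:
```python
from h import *
s=arm.observe();M=R.from_rotvec(s["ee_rot"]).as_matrix();p=s["position"]
for y in(-.095,.095,.085):
  for z in(.178,.112,.1,.09,.08): print(y,z,((px("side",p+M@[0,y,z])-[230,90])*5).round())
print("tip",((px("side",p+M@[0,0,.178])-[230,90])*5).round())
```

```text
-0.095 0.178 [144. 489.]
-0.095 0.112 [137. 395.]
-0.095 0.1 [135. 377.]
-0.095 0.09 [134. 363.]
-0.095 0.08 [133. 348.]
0.095 0.178 [436. 499.]
0.095 0.112 [435. 404.]
0.095 0.1 [435. 387.]
0.095 0.09 [434. 372.]
0.095 0.08 [434. 357.]
0.085 0.178 [421. 498.]
0.085 0.112 [419. 404.]
0.085 0.1 [419. 386.]
0.085 0.09 [418. 371.]
0.085 0.08 [418. 356.]
tip [289. 494.]
```

The body's end brackets bottom out at about z = 0.175, which clears the 0.151 stand. Approaching to just short of contact.

>>> move_arm(steps=[[0,8,4,0],[0,16,4,0],[0,22,4,0],[0,26,4,0],[0,28,4,0],[0,28,4,0]])

```text
clock: 4.38
position: [0.5276, 0.1086, 0.2867]
ee_rot: [-2.637, -1.707, 0.0]
force: [0.3, 0.2, -1.3]
width: 0.004
```

Run:
```python
from h import *
import cv2
s=arm.observe();print(s["clock"],s["position"],s["force"])
for b in(.01,0): print(row(tgt("long",0,b,.288)))
im=arm.get_image("side")[:,:,::-1]
cv2.imwrite("pics/side3.png",cv2.resize(im[90:200,230:380],None,fx=5,fy=5,interpolation=cv2.INTER_CUBIC))
# arc rows from current pose theoretical
s=arm.observe();T0=tgt("long",0,.006,.288)
for th in np.arange(0,.36,.025):
    print(round(th,3),row(tgt("long",th,0,.288)))
```

```text
4.375 [0.52759118 0.10861788 0.28667607] [ 0.34262616  0.15886767 -1.32117862]
[0.3, -3.7, -1.3, -0.0]
[0.3, 6.3, -1.3, -0.0]
0.0 [0.3, 6.4, -1.3, -0.0]
0.025 [-0.3, 9.5, -1.3, -0.025]
0.05 [-0.8, 12.6, -1.3, -0.05]
0.075 [-1.2, 15.8, -1.3, -0.075]
0.1 [-1.5, 19.0, -1.3, -0.1]
0.125 [-1.7, 22.1, -1.3, -0.125]
0.15 [-1.9, 25.3, -1.3, -0.15]
0.175 [-2.0, 28.5, -1.3, -0.175]
0.2 [-2.0, 31.7, -1.3, -0.2]
0.225 [-1.9, 34.9, -1.3, -0.225]
0.25 [-1.8, 38.0, -1.3, -0.25]
0.275 [-1.6, 41.2, -1.3, -0.275]
0.3 [-1.2, 44.4, -1.3, -0.3]
0.325 [-0.9, 47.5, -1.3, -0.325]
0.35 [-0.4, 50.7, -1.3, -0.35]
```

View pics/side3.png

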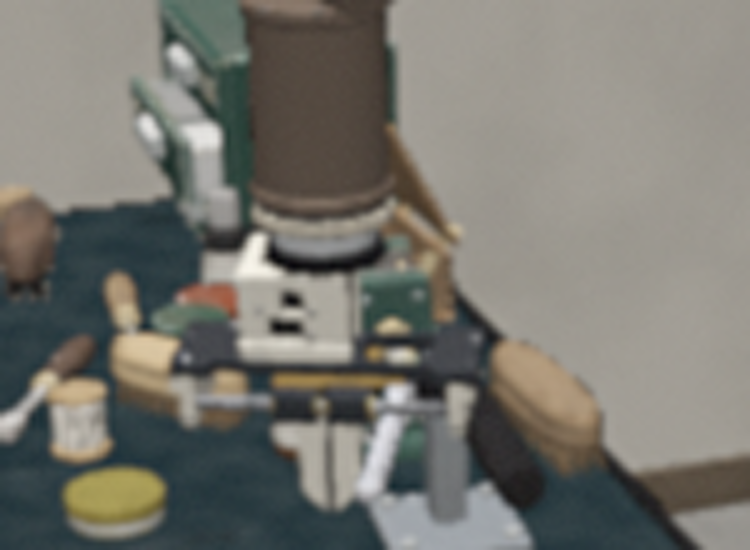

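>>> move_arm(steps=[[0,3,0,0],[0,6,0,0],[0,9,0,-0.025],[-1,12,0,-0.05],[-1,15,0,-0.075],[-1,18,0,-0.1],[-2,21,0,-0.125],[-2,24,0,-0.15],[-2,27,0,-0.175],[-2,30,0,-0.2],[-2,30,0,-0.2]])

```text
clock: 5.8
position: [0.5543, 0.0945, 0.2866]
ee_rot: [-2.454, -1.962, -0.0]
force: [-4.0, 1.9, 0.1]
width: 0.006
```

Run:
```python
from h import *
import cv2
s=arm.observe();print(s["clock"],s["position"],s["force"],s["ft_torque"])
M=R.from_rotvec(s["ee_rot"]).as_matrix();print(M.T@s["force"])
im=arm.get_image("side")[:,:,::-1]
cv2.imwrite("pics/side4.png",cv2.resize(im[90:200,230:380],None,fx=5,fy=5,interpolation=cv2.INTER_CUBIC))
for th in (.2,.25,.3,.325,.35):
    print(round(th,3),row(tgt("long",th,0,.287)))
```

```text
5.8 [0.55431121 0.09445669 0.28663998] [-3.98800888  1.85460631  0.06516598] [0.34601501 0.60275648 0.02629654]
[ 0.93194277 -4.29829287 -0.06470795]
0.2 [-0.3, 1.5, -0.3, -0.0]
0.25 [-1.4, 7.8, -0.3, -0.05]
0.3 [-2.1, 14.1, -0.3, -0.1]
0.325 [-2.4, 17.3, -0.3, -0.125]
0.35 [-2.5, 20.5, -0.3, -0.15]
```

View pics/side4.png

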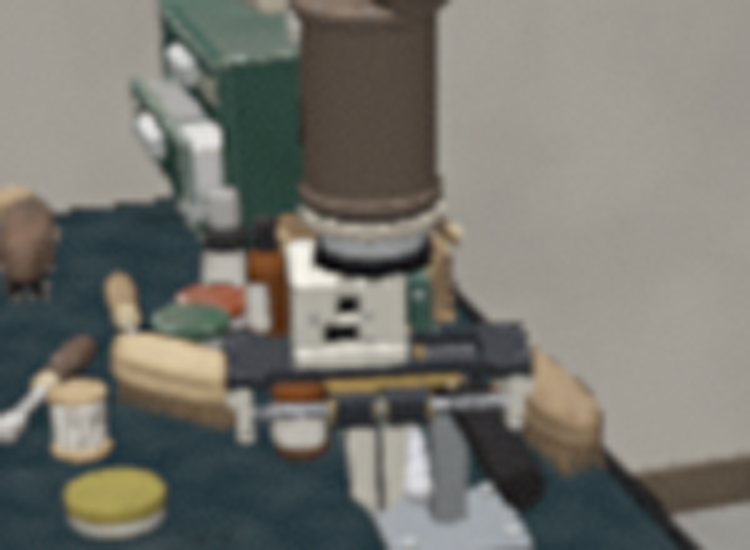

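4.3 N at about 0.2 rad matches the spring curve, so I continue toward the stop.

>>> move_arm(steps=[[0,3,0,-0.02],[-1,6,0,-0.04],[-1,9,0,-0.065],[-2,12,0,-0.085],[-2,14,0,-0.1],[-2,15,0,-0.11],[-2,15,0,-0.11]])

```text
clock: 6.72
position: [0.5684, 0.0894, 0.2867]
ee_rot: [-2.341, -2.095, -0.0]
force: [-4.0, 2.0, 0.5]
width: 0.007
```

```bash
cat > st.py <<'E'
from h import *
import sys
s=arm.observe();M=R.from_rotvec(s["ee_rot"]).as_matrix();print(s["clock"],s["position"].round(4),(M.T@s["force"]).round(2),s["width"])
print(row(tgt(sys.argv[1],.325,0,.287)),row(tgt(sys.argv[1],.35,0,.287)))
E
python3 st.py long
```

```text
6.725 [0.5684 0.0894 0.2867] [ 1.57 -4.15 -0.47] 0.006906770141628492
[-0.8, 2.2, -0.3, -0.014] [-1.3, 5.3, -0.3, -0.039]
```

>>> move_arm(steps=[[0,1,0,-0.008],[0,2,0,-0.015],[0,3,0,-0.024],[0,3,0,-0.024]])

```text
clock: 7.22
position: [0.5713, 0.0887, 0.2866]
ee_rot: [-2.316, -2.122, 0.001]
force: [-5.7, 0.5, -0.1]
width: 0.005
```

```bash
python3 st.py long
```

```text
7.225 [0.5713 0.0887 0.2866] [-0.   -5.68  0.15] 0.004520749557566131
[-0.4, -0.8, -0.4, 0.01] [-1.0, 2.3, -0.4, -0.015]
```

>>> move_arm(steps=[[0,1,0,-0.008],[0,1,0,-0.008]])

```text
clock: 7.48
position: [0.5721, 0.0886, 0.2866]
ee_rot: [-2.308, -2.131, 0.002]
force: [-6.0, 1.3, 1.9]
width: 0.004
```

```bash
python3 st.py long
```

```text
7.475 [0.5721 0.0886 0.2866] [ 0.79 -6.08 -1.94] 0.0037443592124201774
[-0.3, -1.6, -0.4, 0.018] [-0.9, 1.6, -0.4, -0.007]
```

>>> move_arm(steps=[[0,1,0,-0.007],[0,1,0,-0.007]])

```text
clock: 7.72
position: [0.5725, 0.0885, 0.2866]
ee_rot: [-2.299, -2.139, 0.004]
force: [-9.7, 0.8, 3.9]
width: 0.007
```

```bash
python3 st.py long
```

```text
7.725 [0.5725 0.0885 0.2866] [ 0.09 -9.78 -3.92] 0.006502266576594588
[-0.2, -2.0, -0.4, 0.025] [-0.9, 1.1, -0.4, -0.0]
```

The stop is reached: force rose to 9.8 N with under half of the last millimetre travelled. Holding.

>>> move_arm(steps=[[0,0,0,0],[0,0,0,0],[0,0,0,0],[0,0,0,0],[0,0,0,0],[0,0,0,0],[0,0,0,0],[0,0,0,0]])

```text
clock: 8.72
position: [0.5725, 0.0885, 0.2866]
ee_rot: [-2.3, -2.139, 0.004]
force: [-9.1, 0.7, 3.9]
width: 0.003
```

```bash
python3 st.py long
python3 - <<'E'
from h import *
import cv2
im=arm.get_image("side")[:,:,::-1]
cv2.imwrite("pics/side5.png",cv2.resize(im[90:200,230:380],None,fx=5,fy=5,interpolation=cv2.INTER_CUBIC))
for th,b in((.25,0),(.15,0),(.05,0),(0,0),(0,.02),(0,.035)):print(th,row(tgt("long",th,b,.287)))
E
```

```text
8.725 [0.5725 0.0885 0.2866] [ 0.08 -9.15 -3.89] 0.0034525630475100736
[-0.2, -2.0, -0.4, 0.025] [-0.9, 1.1, -0.4, -0.0]
0.25 [2.1, -11.2, -0.4, 0.1]
0.15 [6.4, -23.2, -0.4, 0.2]
0.05 [11.8, -34.7, -0.4, 0.3]
0 [14.9, -40.3, -0.4, 0.35]
0 [21.8, -59.1, -0.3, 0.35]
0 [26.9, -73.2, -0.3, 0.35]
```

View pics/side5.png

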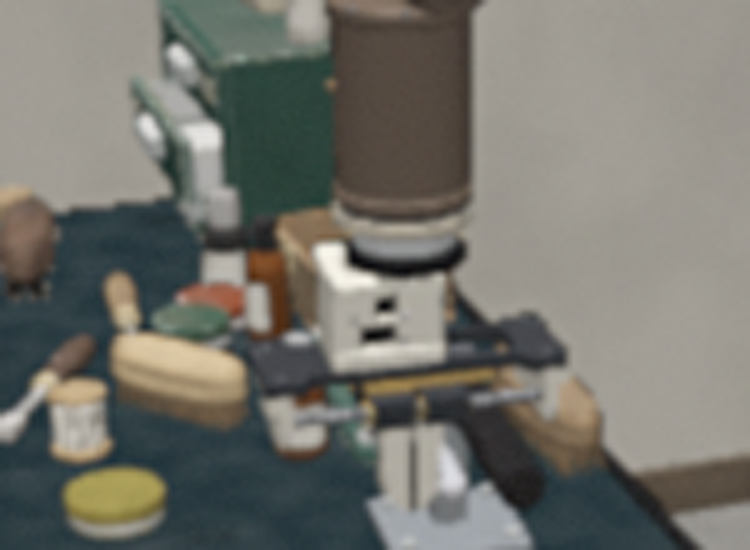

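Held about 1.1 s. Now I let the lever back out, following its arc, then withdraw clear.

>>> move_arm(steps=[[0,-4,0,0.035],[1,-8,0,0.07],[2,-11,0,0.1],[4,-17,0,0.15],[6,-23,0,0.2],[9,-29,0,0.25],[12,-35,0,0.3],[15,-41,0,0.35],[17,-47,0,0.35],[20,-55,0,0.35],[24,-65,0,0.35],[27,-75,0,0.35],[27,-75,-30,0.35],[27,-75,-70,0.35],[27,-75,-110,0.35],[27,-75,-110,0.35]])

```text
clock: 10.78
position: [0.5008, 0.1219, 0.3997]
ee_rot: [2.636, 1.705, 0.009]
force: [-0.7, 0.2, -0.4]
width: 0.002
```

```bash
python3 st.py long
python3 - <<'E'
from h import *
import cv2
im=arm.get_image("side")[:,:,::-1]
cv2.imwrite("pics/side6.png",cv2.resize(im[90:200,230:380],None,fx=5,fy=5,interpolation=cv2.INTER_CUBIC))
s=arm.observe();T=tgt("short",0,.035,s["position"][2]);print(T,row(T))
E
```

```text
10.775 [0.5008 0.1219 0.3997] [-0.16 -0.74  0.35] 0.0024936653336763517
[-2.4, 76.8, 113.1, -0.326] [-1.9, 79.9, 113.1, -0.351]
(array([ 0.49947846, -0.21986306,  0.39789118]), -0.33099999999999996) [-311.6, 139.3, -0.1, -0.092]
```

View pics/side6.png

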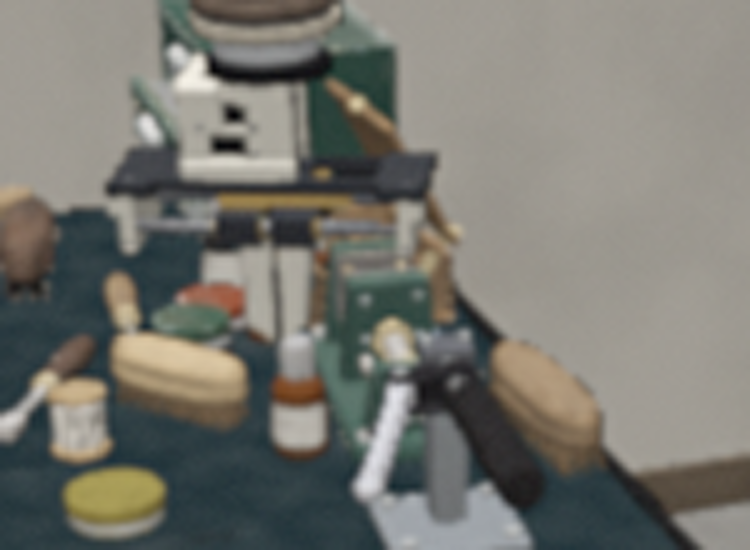

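The long lever is back fully out (tip at the same crop position, 365,490). Moving over to the short one.

>>> move_arm(steps=[[-20,9,0,0],[-45,20,0,-0.01],[-75,33,0,-0.02],[-105,47,0,-0.03],[-135,60,0,-0.04],[-165,74,0,-0.05],[-195,87,0,-0.06],[-225,101,0,-0.07],[-255,114,0,-0.08],[-280,125,0,-0.09],[-300,134,0,-0.09],[-312,139,0,-0.09],[-312,139,0,-0.09],[-312,139,0,-0.09]])

```text
clock: 12.58
position: [0.4992, -0.2193, 0.3965]
ee_rot: [-2.557, -1.824, -0.0]
force: [-0.5, -0.1, 0.1]
width: 0.003
```

Run:
```python
from h import *
s=arm.observe();print(s["clock"],s["position"],s["ee_rot"],s["force"],row(tgt("short",0,.035,.288)))
```

```text
12.575 [ 0.49920239 -0.21925842  0.39648266] [-2.55716695e+00 -1.82370865e+00 -1.92060035e-04] [-0.45323288 -0.09057038  0.06191141] [-0.5, 0.5, 108.5, -0.001]
```

>>> move_arm(steps=[[0,0,20,0],[0,0,45,0],[0,0,70,0],[0,0,95,0],[0,0,109,0],[0,0,109,0],[0,10,109,0],[0,18,109,0],[0,25,109,0],[0,27,109,0],[0,27,109,0]])

```text
clock: 13.95
position: [0.5247, -0.2293, 0.2877]
ee_rot: [-2.559, -1.822, 0.0]
force: [-0.3, 0.3, -0.6]
width: 0.003
```

Run:
```python
from h import *
import cv2
s=arm.observe();print(s["clock"],s["position"],s["force"])
im=arm.get_image("side")[:,:,::-1]
cv2.imwrite("pics/side7.png",cv2.resize(im[150:290,260:420],None,fx=4.2,fy=4.2,interpolation=cv2.INTER_CUBIC))
for th in (0,.05,.1,.15,.2,.25,.3,.325,.35):print(th,row(tgt("short",th,0,.288)))
```

```text
13.95 [ 0.52468685 -0.22926715  0.28768131] [-0.30923391  0.34731156 -0.60103274]
0 [0.7, 8.3, -0.3, -0.002]
0.05 [-0.4, 12.0, -0.3, -0.052]
0.1 [-1.3, 15.7, -0.3, -0.102]
0.15 [-2.0, 19.5, -0.3, -0.152]
0.2 [-2.6, 23.3, -0.3, -0.202]
0.25 [-2.9, 27.1, -0.3, -0.252]
0.3 [-3.1, 31.0, -0.3, -0.302]
0.325 [-3.1, 32.9, -0.3, -0.327]
0.35 [-3.0, 34.8, -0.3, -0.352]
```

View pics/side7.png

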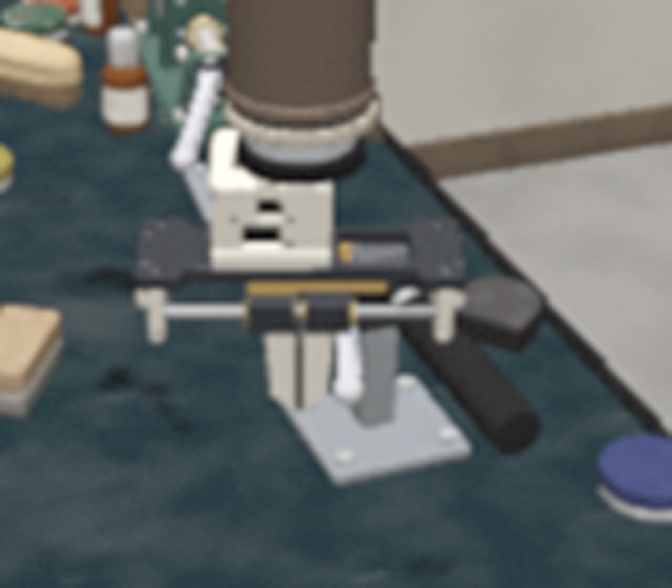

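The finger stands beside the short lever (ball near 348,385 in the crop), clear of the grip. Pressing.

>>> move_arm(steps=[[0,3,0,0],[0,6,0,0],[0,9,0,-0.015],[0,12,0,-0.05],[-1,15,0,-0.09],[-2,18,0,-0.13],[-2,21,0,-0.17],[-3,24,0,-0.21],[-3,27,0,-0.25],[-3,27,0,-0.25]])

```text
clock: 15.25
position: [0.5493, -0.2406, 0.2876]
ee_rot: [-2.309, -2.129, -0.0]
force: [-5.3, 2.6, 1.1]
width: 0.006
```

```bash
python3 st.py short
```

```text
15.25 [ 0.5493 -0.2406  0.2876] [ 2.13 -5.45 -1.05] 0.006442935588481591
[-1.8, 5.4, 0.6, -0.075] [-2.3, 7.3, 0.6, -0.1]
```

>>> move_arm(steps=[[-1,2,0,-0.025],[-1,4,0,-0.05],[-1,5,0,-0.07],[-1,5,0,-0.07]])

```text
clock: 15.75
position: [0.5539, -0.2422, 0.2875]
ee_rot: [-2.234, -2.208, 0.001]
force: [-5.9, 0.6, 1.6]
width: 0.006
```

```bash
python3 st.py short
```

```text
15.75 [ 0.5539 -0.2422  0.2875] [ 0.55 -5.91 -1.64] 0.005638589481216212
[-0.7, 0.7, 0.5, -0.006] [-1.2, 2.5, 0.5, -0.031]
```

>>> move_arm(steps=[[0,1,0,-0.013],[0,1,0,-0.013]])

```text
clock: 16.0
position: [0.5548, -0.2424, 0.2875]
ee_rot: [-2.22, -2.222, 0.001]
force: [-5.4, -0.8, 2.1]
width: 0.004
```

```bash
python3 st.py short
```

```text
16.0 [ 0.5548 -0.2424  0.2875] [-0.79 -5.41 -2.07] 0.00436427985574253
[-0.5, -0.2, 0.5, 0.007] [-1.0, 1.6, 0.5, -0.018]
```

>>> move_arm(steps=[[0,1,0,-0.012],[0,1,0,-0.012]])

```text
clock: 16.25
position: [0.5556, -0.2426, 0.2875]
ee_rot: [-2.206, -2.235, 0.002]
force: [-6.7, -0.6, 1.3]
width: 0.007
```

```bash
python3 st.py short
```

```text
16.25 [ 0.5556 -0.2426  0.2875] [-0.48 -6.73 -1.26] 0.006590996569386271
[-0.3, -1.1, 0.5, 0.019] [-0.9, 0.8, 0.5, -0.006]
```

>>> move_arm(steps=[[0,1,0,-0.006],[0,1,0,-0.006]])

```text
clock: 16.5
position: [0.556, -0.2426, 0.2875]
ee_rot: [-2.199, -2.24, 0.003]
force: [-9.4, 0.5, 4.4]
width: 0.004
```

```bash
python3 st.py short
```

```text
16.5 [ 0.556  -0.2426  0.2875] [ 0.68 -9.42 -4.41] 0.00429926490521949
[-0.2, -1.5, 0.5, 0.024] [-0.8, 0.3, 0.5, -0.001]
```

Same signature at the stop (0.4 mm moved of 1 mm, 9.4 N). Holding for a second and checking.

>>> move_arm(steps=[[0,0,0,0],[0,0,0,0],[0,0,0,0],[0,0,0,0],[0,0,0,0],[0,0,0,0],[0,0,0,0],[0,0,0,0],[0,0,0,0]])

```text
clock: 17.62
position: [0.556, -0.2427, 0.2875]
ee_rot: [-2.2, -2.24, 0.003]
force: [-9.9, -0.2, 3.7]
width: 0.006
```

```bash
python3 st.py short
python3 - <<'E'
from h import *
import cv2
im=arm.get_image("side")[:,:,::-1]
cv2.imwrite("pics/side8.png",cv2.resize(im[100:290,260:440],None,fx=3.1,fy=3.1,interpolation=cv2.INTER_CUBIC))
cv2.imwrite("pics/top8.png",arm.get_image("top")[:,:,::-1])
E
```

```text
17.625 [ 0.556  -0.2427  0.2875] [ 0.01 -9.96 -3.65] 0.0064553458498500214
[-0.2, -1.5, 0.5, 0.024] [-0.8, 0.4, 0.5, -0.001]
```

View pics/side8.png

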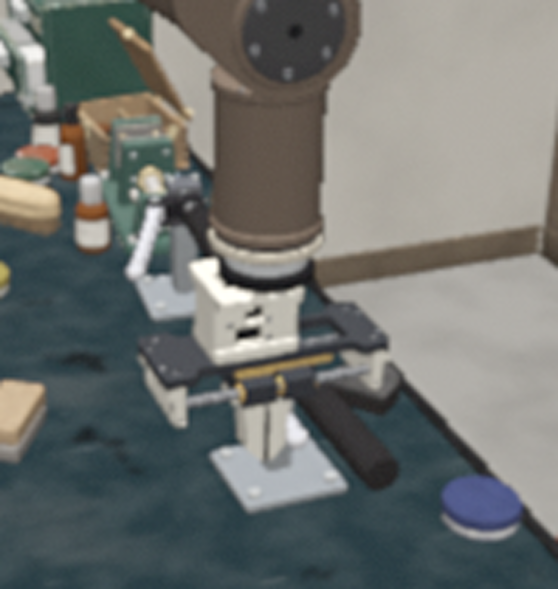

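View pics/top8.png

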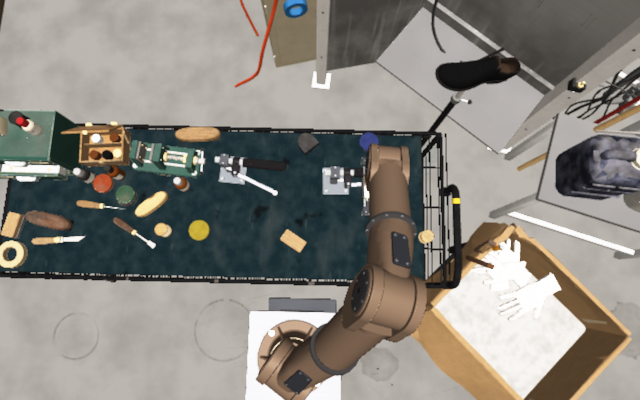

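The top view shows the long lever back out (tip at 275,192 as at first) and the tin, felt block and spool where they were. In the side view the short lever is pressed in behind the finger. The force is steady, so I'm handing in.

```bash
python3 -c "
from cell import arm
print(arm.sign_off())"
```

```text
the job is handed in; nothing more can be done
None
```

Both levers were checked with the outer back of the closed fingers, one at a time. I handed the job in at about 17.7 s on the clock, with the short lever still held at its stop.

- **Long lever:** I pressed it along its arc until the force rose to about 9.5 N with almost no further travel. That is above the 5.5 N needed to hold it, so it was at the stop. I held it there about 1.1 s and then followed it back out. Pictures taken afterwards show its tip where it was at the start.
- **Short lever:** I pressed it the same way. It read a steady 9.4–10 N over 1.1 s, within about 0.5 mm of the stop position I had worked out from the pictures.
- **Surroundings:** In the last pictures the tin, felt block, spool and both stands look unmoved, and nothing suggests a grip was touched.
- **What I couldn't confirm:** The gripper hides the pressed levers from the cameras, so "at the stop" rests on force and position rather than sight. A vertical force of about 4 N, probably friction, also showed during both holds. The camera-based position estimates agreed to about 3–4 mm.

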